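Lock the lid on the curd mould and set the unit in the drip stand

ROBOT

A 6-joint arm with a two-finger parallel gripper is mounted at the origin on a cart in front of the work surface, level with it; the furniture and walls round the work are solid. World frame = base frame: x ahead of the robot, y to its left, z up, the work surface at z = 0. Lengths are in m, angles in rad, forces in N, time in s.
With the tool pointing down it reaches from about 0.275 to 1 m from the base axis. Payload 8.4 kg.
Tool frame: the origin (TCP) lies at the very end of the fingers, on their centre line; the grasp point (between the pads) lies 19 mm behind it; z points along the fingers, y is the line along which they close (so a half turn about z gives the same grasp; the last joint's range is limited). The gripper opens to 85 mm and grips with 20 to 120 N. Pads are 22 mm wide; open, the fingers measure 114 mm over their backs; the gripper's body (76 mm by 85 mm) begins 54 mm behind the grasp point. The pads swing forward as they close: fully open they stand 13 mm farther back than shut.
Start: joints at [-1.169, 0.353, 1.633, -0, 1.155, -0.002], TCP at [0.246, -0.575, 0.204] pointing down, gripper open.
Joint ranges: [-2.63, 2.63], [-0.92, 2.1], [0.06, 2.66], [-1.3, 4.44], [0, 2.69], [-3.02, 3.02]. Speed limits (rad/s): [2.22, 2.22, 2.79, 3.14, 3.14, 3.14].

INTERFACE

Orientations are given as [roll, pitch, yaw] about the fixed x, y, z axes, in that order (R = Rz(yaw) Ry(pitch) Rx(roll)).
In Python, from station import sense, read_camera, hand_in gives the robot as it stands.
- The arm moves only by the shell command python3 -m creep 'ROWS' [FORCE]. ROWS is JSON, a list that holds one entry, the list of rows, each a list of 7 numbers: the opening in per cent of the stroke, from 0 (shut) to 100 (fully open), then the shift along the world's x, y, z in m, then the turn, a rotation vector about the world's x, y, z in degrees. In form: [[[jaw, tx, ty, tz, ax, ay, az], ...]]. A call has 1 to 5 rows; each row shifts and turns the commanded pose from where the row before left it; what a row does not reach is not made up. A row lasts 1/12 s, in which the tool goes at most 41.7 mm and 7.16 degrees, less where a joint would pass 70% of its speed; a pose out of reach is approached as far as the arm can. A call is refused whole if a number of a shift passes 0.0417 or a number of a turn 7.16, either way. A call with a gripper value outside its range is refused whole. The fingers move at their own pace and stop on an object; FORCE is the grip in N (left out, the last holds). Time passes only in rows, so rows that do not move let the fingers close. It gives the time, the measured TCP pose, the force, the opening and the grip force at its end, in the units of the state.
- sense(): the state, without advancing time (a new reading comes with each control period).
- read_camera(name): name is "side" or "top"; returns a dict with "image" (420x560x3 uint8, red, green, blue), "camera_matrix" (3x3 intrinsics, pixels), "dist" ([k1, k2, p1, p2, k3] as OpenCV has them; the pictures are not rectified), "xyz" and "rotation" of the camera in the world. Camera axes: x right, y down, z forward; pixel columns grow to the right and rows downward; lengths in m; the calibration is good to about 2 mm. A picture is of the moment at which its call begins. There is no depth.
- hand_in(): hands the job in; it is judged then, once.
The state is a dict: "time": time; "qpos": joint angles; "joint_vel": joint speeds; "effort": joint torques, N m; "eef_pos": TCP position; "eef_rot": TCP orientation; "ft_force": force on the tool from outside, world axes, zero at the start; "moment": the same for the moment, N m; "finger_gap": finger opening in m; "gripper_force": force on a finger pad.
Only numpy, scipy, OpenCV 4.12 (cv2) and the standard library are available. Lean on these libraries where they do the work, as an engineer would, in place of code of your own. Each camera call takes 0.05 s, during which the arm holds its last target. There are 200 camera calls.

TASK

Lock the wooden lid onto the steel curd mould where the mould stands: lower it between the lips at the open end and slide it fully home against the high end wall. Then lift the mould by the lid's handle alone to a few centimetres above the table and let it hang still there for a full two seconds to prove that the lid holds; then set the joined unit down, without dropping it, flat between the guides of the drip stand and let go. Keep the mould upright and leave everything else where it is.

Things in the scene. Friction and masses are not known exactly. Their poses are not given: they have to be found in the camera images.
- mould: Curd mould: open steel box, 140 mm long (x), 100 wide (y; 116 over brackets), loose, 0.35 kg. Origin: centre of underside, z up. Side walls (7 thick) and -x end wall are 55 high and carry the lid; the +x end wall (67 high, inner face x=+65) is the stop. Two lips a side, 22 long, centred at x=-35 and +35, overhang the walls: underside 65 up, top 71, inner edges y=+-42, bracket faces y=+-53.
- lid: Lid: wooden plate 130 mm long (x), 76 wide (y), 6 thick, loose, 0.15 kg, lies flat right way up. Origin: centre of underside, z up; same after a half turn about z. Four tabs, 6 thick and 18 long, at x=-35 and +35, reach out to y=+-49; they rest on the mould's walls. On top a bridge handle along x, on posts at x=+-44 (12 thick).
- lid_handle (a point): Middle of the handle bar, 40 mm above the lid's underside; axes as the lid's. Bar 100 mm long (x), 16 wide, 16 high, with 26 mm free height between bar and plate. Beware when carrying: the blue bag sealer's raised arm juts out behind the left part of the work area (from x = 0.62 on, y 0.2 to 0.6, up to 0.29 m high).
- mould_entry (a point): Where the lid's origin goes first: on the mould at x=-28, y=0, 55 mm up; axes as the mould's. With x axes parallel (either way round) the lid lowered here passes between the lips, tabs beside and not over them, and rests on the wall tops; room 9 mm towards +x, 4 mm to each side.
- mould_home (a point): Where the lid's origin is when locked: on the mould at x=0, y=0, 55 mm up, reached by sliding the lid along the mould's +x until the plate meets the stop wall. The tabs are then under the lips with 4 mm play upward and sideways; lifting the lid lifts the mould. Only friction keeps it home. A lid pressed down drags the loose mould along: ease it up 2 mm to slide.
- stand: Drip stand: fixed wooden slab 170 mm long (x), 128 wide (y), 20 thick, steel guides at its four corners. Origin: centre of its underside. The mould stands on the slab between the guides, long axes parallel (either way round), 4 mm play all round; guides rise 16 mm above the slab and then flare outward to 23 mm above it.
- stand_seat (a point): Centre of the top face of the stand's slab, where the centre of the mould's underside belongs; axes as the stand's.
- curd_wheel_2: Bystander: pale pressed disc with fluted rim, 112 mm across, 35 high, to the right. Leave alone. Origin: centre of its underside.
- scissors: Bystander: yellow-handled scissors, 206x84x11 mm, to the left. Leave alone. Origin: centre of its underside.
- marker_a: Bystander: marker pen 135x17x16 mm, lying between the task's things. Leave alone. Origin: centre of its underside.
- price_card_0: Bystander: folded standing price card 50x100x55 mm, light, between the task's things. Leave alone. Origin: centre of its underside.
- cup_b: Bystander: clear cup with yellow content, 75 mm across, 80 high, standing among the task's things. Leave alone. Origin: centre of its underside.
- cup_back: Bystander: clear cup with yellow content, 65 mm across, 84 high, at the back. Leave alone. Origin: centre of its underside.
- tape: Bystander: roll of brown tape, 96 mm across, 48 high, at the back. Leave alone. Origin: centre of its underside.

How it is judged:
On the way, in this order (a step that is already met when the one before it is completed fails the run):
1. the lid is slid home under the lips while the mould stands on the table (x of lid in the frame of mould between -0.008 and 0.004 m and y of lid in the frame of mould between -0.0065 and 0.0065 m and z of lid in the frame of mould between 0.051 and 0.064 m and angle between the z axis of lid and the z axis of mould, either way round below 0.1 rad and height (world z) of mould below 0.008 m), for 0.2 s.
2. the mould hangs still from the lid's handle, 15 to 150 mm above the table, for 1.2 s, the fingers not touching the mould and the mould away from the stand (x of lid in the frame of mould between -0.008 and 0.004 m and y of lid in the frame of mould between -0.0065 and 0.0065 m and z of lid in the frame of mould between 0.051 and 0.064 m and angle between the z axis of lid and the z axis of mould, either way round below 0.1 rad and height (world z) of mould between 0.015 and 0.15 m and linear speed of mould below 0.04 m/s and contact force between the fingers and mould below 0.5 N and contact force between the fingers and lid above 0.5 N and contact force between mould and stand below 0.2 N), for 1.2 s.
At the end, for the whole second after the job is handed in: The mould stands on the stand's slab between the guides (8 mm of centre in x and y, 4 mm in height, tilt under 0.06 rad), the lid still locked on it (at most 8 mm short of home along x, 6.5 mm off across, 51 to 64 mm above the mould's underside), released and at rest (x of lid in the frame of mould between -0.008 and 0.004 m and y of lid in the frame of mould between -0.0065 and 0.0065 m and z of lid in the frame of mould between 0.051 and 0.064 m and angle between the z axis of lid and the z axis of mould, either way round below 0.1 rad and x of mould in the frame of stand_seat between -0.008 and 0.008 m and y of mould in the frame of stand_seat between -0.008 and 0.008 m and z of mould in the frame of stand_seat between -0.003 and 0.004 m and angle between the x axis of mould and the x axis of stand, either way round below 0.15 rad and angle between mould's own z axis and vertical below 0.06 rad and linear speed of each of mould, lid below 0.02 m/s); the robot touches nothing.
It fails at once if a bystander is moved more than 25 mm (distance of any of curd_wheel_2, scissors, marker_a, price_card_0, cup_b, cup_back, tape from where it was at the start of the episode above 0.025 m).
It fails at once if the mould is tipped more than 0.3 rad (angle between mould's own z axis and vertical above 0.3 rad).
It fails at once if the mould is dropped or slammed into the stand (more than 60 N) (contact force between mould and stand above 60 N).
It also fails if it takes over 62 s, if anything falls off the work surface, if the arm or the gripper's body presses on something with over 40 N, if the wrist force passes 120 N, or if a joint passes its speed limit or range.

## Working session

There is one attempt and no reset: what is moved stays moved. The work goes in short steps, Python scripts to look and compute and a shell command to move; the robot and the scene stay as the last step left them, time stands still between calls to the robot, and variables do not carry over. Pictures are saved under pics/ and viewed, at most 10 in all, crops included, and the job is handed in when it is done.

```bash
mkdir -p pics; ls
cat > h.py <<'E'
import numpy as np, cv2, pickle
from station import sense, read_camera
def snap(n,f):
    c=read_camera(n); cv2.imwrite('pics/%s.png'%f,c['image'][:,:,::-1]); pickle.dump(c,open(f+'.pkl','wb')); return c
def ray(c,pts,z):
    p=np.array(pts,float).reshape(-1,1,2)
    u=cv2.undistortPoints(p,np.array(c['camera_matrix']),np.array(c['dist'])).reshape(-1,2)
    d=np.c_[u,np.ones(len(u))]@R(c).T; o=np.array(c['xyz'])
    return o+d*((np.atleast_1d(z)-o[2])/d[:,2])[:,None]
def R(c):
    r=np.array(c['rotation'],float)
    if r.shape==(3,3): return r
    from scipy.spatial.transform import Rotation
    return Rotation.from_euler('xyz',r).as_matrix()
def proj(c,P):
    r=R(c); t=-r.T@np.array(c['xyz'])
    return cv2.projectPoints(np.array(P,float).reshape(-1,1,3),cv2.Rodrigues(r.T)[0],t,np.array(c['camera_matrix']),np.array(c['dist']))[0].reshape(-1,2)
E
python3 - <<'E'
from h import *
for n in('top','side'):
    c=snap(n,n+'0'); print(n,c['xyz'],c['rotation'],c['camera_matrix'],c['dist'])
print(sense())
E
```

```text
pics
top [0.39715284 0.04701838 1.67698038] [-3.01947884 -0.01200318 -1.55542928] [[526.20012969   0.         280.48816354]
 [  0.         526.20012969 215.9047414 ]
 [  0.           0.           1.        ]] [-0.04383709  0.          0.          0.          0.        ]
side [0.29755353 1.31637793 1.2212051 ] [-2.28812873  0.00814678 -2.90729   ] [[469.93109188   0.         288.57306997]
 [  0.         469.93109188 204.06231651]
 [  0.           0.           1.        ]] [-0.10847225  0.          0.          0.          0.        ]
{'time': 0.1, 'qpos': array([-1.16940565e+00,  3.53554383e-01,  1.63403259e+00, -2.82185746e-05,
        1.15524967e+00, -2.40702524e-03]), 'joint_vel': array([-0.0003146 , -0.00192501, -0.0012741 , -0.00017047, -0.00089968,
        0.00060207]), 'effort': array([-3.46867355e-04, -6.06359768e+01, -3.42820680e+01, -6.10869188e-05,
        3.98805845e-03,  6.58334699e-06]), 'eef_pos': array([ 0.24537788, -0.5743156 ,  0.20296373]), 'eef_rot': array([-3.14034860e+00,  2.28084676e-05,  4.03809127e-01]), 'ft_force': array([ 0.55707524, -0.42534106,  0.4677005 ]), 'moment': array([ 0.04145637, -0.04276901,  0.02422472]), 'gripper_force': 0.0, 'finger_gap': 0.08548441602816798}
```

View pics/top0.png

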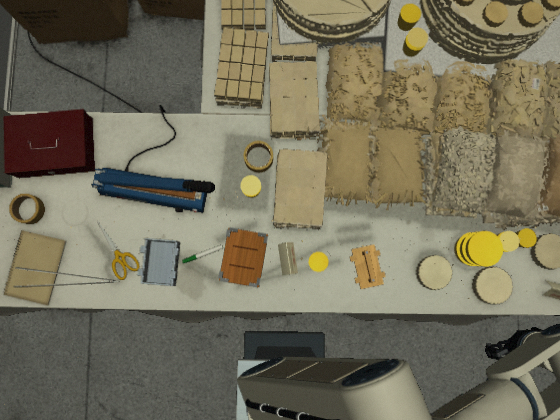

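View pics/side0.png

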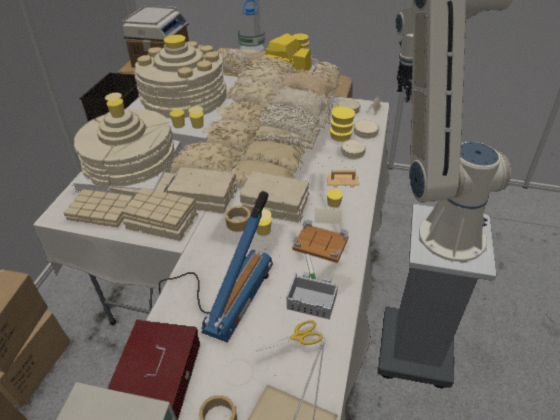

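The top view shows the mould at about (160,262), stand (243,256), lid (368,267), cup_b (318,262), card (288,258) and marker (203,253). I need an enlarged crop of the first three.

Run:
```python
import cv2,numpy as np
im=cv2.imread('pics/top0.png')
f=lambda a,s:cv2.resize(a,None,fx=s,fy=s,interpolation=cv2.INTER_CUBIC)
a=f(im[228:298,135:280],5.5);b=f(im[228:298,270:400],5.5)
o=np.zeros((a.shape[0]+0,800,3),np.uint8);o[:,:a.shape[1]]=a[:,:800]
cv2.imwrite('pics/c1.png',o[:,:798])
im2=cv2.imread('pics/side0.png')
l=f(im[235:300,340:395],6);m=f(im2[265:325,275:350],6)
o=np.zeros((400,790,3),np.uint8);o[:l.shape[0],:330]=l;o[:360,335:785]=m
cv2.imwrite('pics/c2.png',o)
```

```text
(no output)
```

View pics/c1.png

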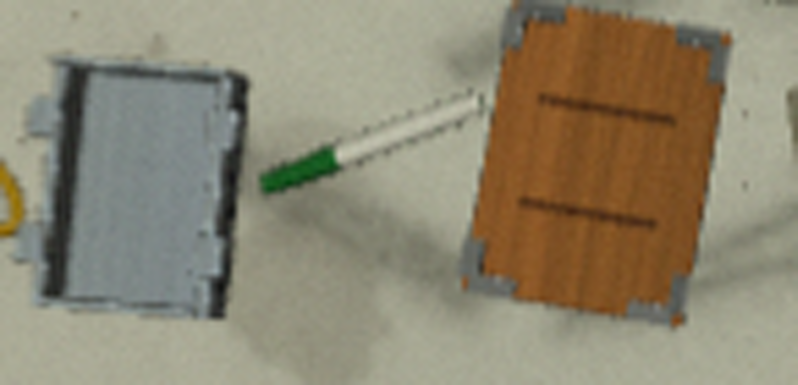

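View pics/c2.png

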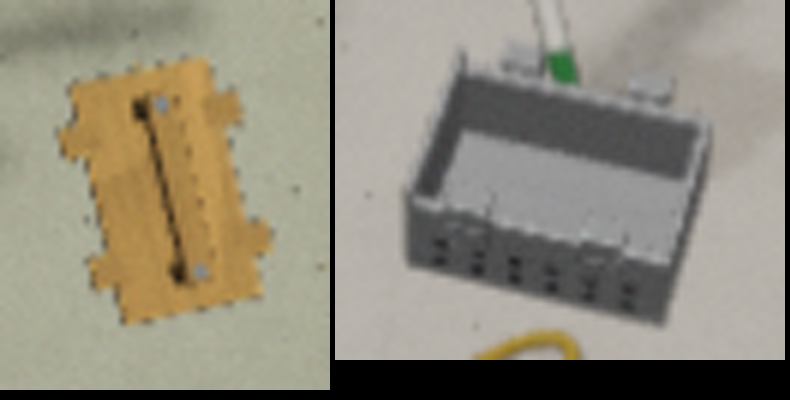

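The lid lies slanted, with its handle mostly along world x. The mould's taller wall is on the left of the side crop (about 75 px against 60 px), which is the end away from the robot. Next I measure with masks.

```bash
cat > meas.py <<'E'
from h import *
def wood(im,box,lo,hi):
    x0,y0,x1,y1=box; h=cv2.cvtColor(im,cv2.COLOR_RGB2HSV); m=cv2.inRange(h,lo,hi); k=np.zeros_like(m); k[y0:y1,x0:x1]=m[y0:y1,x0:x1]
    k=cv2.morphologyEx(k,cv2.MORPH_CLOSE,np.ones((3,3)))
    c=max(cv2.findContours(k,0,1)[0],key=cv2.contourArea); return c
def rect(c,cnt,z):
    w=ray(c,cnt.reshape(-1,2),z)[:,:2]*1000
    m=cv2.moments(w.astype(np.float32).reshape(-1,1,2))
    r=cv2.minAreaRect(w.astype(np.float32)); return r,(m['m10']/m['m00'],m['m01']/m['m00']),w
E
python3 - <<'E'
from meas import *
c=pickle.load(open('top0.pkl','rb')); s=pickle.load(open('side0.pkl','rb')); im=c['image']
h=cv2.cvtColor(im,cv2.COLOR_RGB2HSV); print('hsv lid',h[275,360],'stand',h[256,235],'table',h[300,340])
for n,b,z in(('lid',(340,235,395,300),.006),('stand',(210,222,275,292),.020)):
    cnt=wood(im,b,(5,100,50),(22,255,255)); r,m,w=rect(c,cnt,z); print(n,cv2.contourArea(cnt),r,m)
    cx=np.array(m); d=w-cx; 
    q=cv2.minAreaRect(w.astype(np.float32)); 
# mould corners (pick)
T=np.array([[60,62],[246,75],[38,300],[222,317]])/5.5+[135,228]-.5
S=np.array([[410,190],[462,55],[705,120],[665,260]])/6+[275-335/6,265]-.5
print('top TL TR BL BR\n',ray(c,T,np.array([.067,.067,.055,.055])),'\nside',ray(s,S,np.array([.067,.067,.055,.055])))
L=np.array([[28,243],[42,118],[228,115],[210,255]])/5.5+[135,228]-.5
print('lips',ray(c,L,.071))
# side bottom corners
B=np.array([[405,265],[665,322]])/6+[275-335/6,265]-.5
print('side bottom',ray(s,B,0))
E
```

```text
hsv lid [ 19 144 181] stand [ 14 180 142] table [ 31  33 170]
lid 964.5 ((446.4027404785156, -247.07559204101562), (128.68565368652344, 96.33570098876953), 12.673483848571777) (446.44927918476196, -247.32700508159107)
stand 1897.5 ((469.1667175292969, 145.4752960205078), (127.60932922363281, 168.91445922851562), 81.28985595703125) (469.124700836562, 145.60326706161703)
top TL TR BL BR
 [[0.51741648 0.44378405 0.067     ]
 [0.51194739 0.33967135 0.067     ]
 [0.38542147 0.45308135 0.055     ]
 [0.37787446 0.35018128 0.055     ]] 
side [[0.51899255 0.44988497 0.067     ]
 [0.51308718 0.35610053 0.067     ]
 [0.38047961 0.36121699 0.055     ]
 [0.38562043 0.45506872 0.055     ]]
lips [[0.41668504 0.45601549 0.071     ]
 [0.48581774 0.45139837 0.071     ]
 [0.48927602 0.34809536 0.071     ]
 [0.41188779 0.35509583 0.071     ]]
side bottom [[0.52280027 0.44832925 0.        ]
 [0.38302058 0.45330746 0.        ]]
```

Run:
```python
from meas import *
from scipy.spatial.transform import Rotation as Ro
c=pickle.load(open('top0.pkl','rb')); s=pickle.load(open('side0.pkl','rb'))
def crop(c,x0,y0,w,h,k,ctr,yaw):
    o=cv2.resize(c['image'][y0:y0+h,x0:x0+w,::-1],None,fx=k,fy=k,interpolation=cv2.INTER_CUBIC)
    def pt(P):
        P=np.array(P,float)/1000@Ro.from_euler('z',yaw,degrees=True).as_matrix().T+ctr
        return (proj(c,P)-[x0,y0]+.5)*k
    def poly(P,col): cv2.polylines(o,[np.round(pt(P)).astype(int)],True,col,1)
    poly([[-70,-50,0],[70,-50,0],[70,50,0],[-70,50,0]],(0,0,255))
    poly([[58+7,-50,67],[70,-50,67],[70,50,67],[65,50,67]],(0,200,255))
    poly([[-70,-50,55],[70,-50,55],[70,50,55],[-70,50,55]],(255,0,255))
    for x in(-35,35):
        for q in(-1,1): poly([[x-11,42*q,71],[x+11,42*q,71],[x+11,58*q,71],[x-11,58*q,71]],(0,255,0))
    return o
ctr=np.array([.4507,.4025,0])
a=crop(c,136,232,48,60,8,ctr,-4.3); b=crop(s,282,268,62,52,6.5,ctr,-4.3)
o=np.zeros((480,795,3),np.uint8); o[:,:384]=a[:480]; o[:b.shape[0],390:390+b.shape[1]]=b[:480]
cv2.imwrite('pics/c3.png',o)
```

```text
(no output)
```

View pics/c3.png

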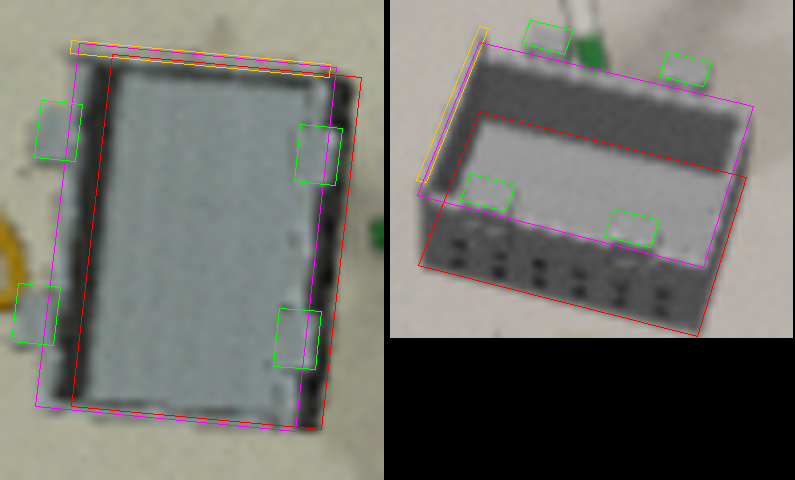

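The overlay puts the mould at about the right place, with the stop wall at world +x. The far edge looks 2–3 mm too far out, so I refine it with intensity profiles along the mould axes.

```bash
cat > prof.py <<'E'
from meas import *
def sample(c,P):
    p=proj(c,P).astype(np.float32); g=c['image'].astype(np.float32)
    return cv2.remap(g,p[:,0].reshape(-1,1),p[:,1].reshape(-1,1),cv2.INTER_LINEAR).reshape(-1,3)
def prof(c,ctr,yaw,axis,rng,other,z):
    t=np.arange(*rng); o=np.linspace(*other,25); a=np.deg2rad(yaw); ux=np.array([np.cos(a),np.sin(a)]);uy=np.array([-ux[1],ux[0]])
    T,O=np.meshgrid(t,o,indexing='ij'); X,Y=(T,O) if axis=='x' else (O,T)
    P=np.c_[(np.array(ctr[:2])+(X.reshape(-1,1)*ux+Y.reshape(-1,1)*uy)/1000),np.full(X.size,z)]
    v=sample(c,P).reshape(*T.shape,3).mean(1); return t,v
E
python3 - <<'E'
from prof import *
c=pickle.load(open('top0.pkl','rb')); s=pickle.load(open('side0.pkl','rb'))
K=(.4507,.4025);yw=-4.3
def show(n,cam,ax,rng,oth,z):
    t,v=prof(cam,K,yw,ax,rng,oth,z); print(n,' '.join('%d:%d/%d'%(a,b.mean(),b[0]-b[2]) for a,b in zip(t,v)))
show('far z67',c,'x',(54,80,2),(-40,40),.067)
show('far z67 left',c,'x',(54,80,2),(10,40),.067)
show('far z67 right',c,'x',(54,80,2),(-40,-10),.067)
show('near z0',c,'x',(-80,-56,2),(-40,40),.0)
show('near z55',c,'x',(-80,-56,2),(-40,40),.055)
for q in(-35,35):
  show('L%d z71'%q,c,'y',(36,70,2),(q-8,q+8),.071)
show('wall L z55',c,'y',(36,64,2),(-20,20),.055)
show('wall R z0',c,'y',(-64,-40,2),(-60,60),.0)
show('side near z0',s,'y',(36,64,2),(-60,60),.0)
show('side left end z0 ',s,'x',(54,84,2),(49,50),.0)
show('side right end z0 ',s,'x',(-84,-54,2),(0,45),.0)
E
```

```text
far z67 54:121/-7 56:117/-6 58:104/-5 60:84/-3 62:80/-2 64:104/-3 66:131/0 68:142/8 70:150/17 72:157/20 74:158/20 76:159/20 78:160/20
far z67 left 54:102/-3 56:99/-3 58:88/-3 60:79/-2 62:83/-2 64:113/-2 66:138/1 68:146/10 70:155/18 72:160/19 74:160/20 76:161/20 78:162/20
far z67 right 54:135/-10 56:131/-9 58:116/-7 60:91/-4 62:80/-3 64:100/-3 66:129/-1 68:141/7 70:149/17 72:157/20 74:160/20 76:161/19 78:161/20
near z0 -80:162/20 -78:161/19 -76:155/17 -74:143/12 -72:133/1 -70:125/-5 -68:110/-4 -66:112/-6 -64:126/-8 -62:130/-9 -60:130/-9 -58:129/-9
near z55 -80:162/20 -78:162/20 -76:160/19 -74:154/17 -72:140/8 -70:133/-2 -68:120/-5 -66:103/-4 -64:110/-6 -62:119/-7 -60:121/-8 -58:121/-7
L-35 z71 36:49/2 38:60/1 40:76/1 42:99/-2 44:116/-5 46:130/-7 48:134/-6 50:132/-5 52:130/-3 54:130/0 56:127/10 58:123/31 60:120/54 62:120/65 64:119/66 66:116/64 68:111/64
L35 z71 36:41/1 38:53/0 40:73/-3 42:101/-5 44:124/-7 46:135/-7 48:138/-6 50:137/-5 52:133/-4 54:134/-4 56:136/-1 58:140/5 60:147/13 62:154/19 64:163/20 66:163/19 68:162/19
wall L z55 36:43/1 38:43/1 40:45/2 42:64/0 44:96/-4 46:123/-6 48:139/-2 50:143/6 52:150/15 54:156/19 56:160/20 58:156/23 60:150/28 62:140/42
wall R z0 -64:132/17 -62:135/18 -60:137/18 -58:140/19 -56:140/19 -54:139/19 -52:131/18 -50:109/14 -48:71/7 -46:50/1 -44:55/0 -42:74/-3
side near z0 36:72/0 38:73/0 40:70/0 42:69/0 44:73/0 46:83/1 48:100/3 50:124/6 52:151/9 54:168/11 56:174/11 58:176/11 60:176/12 62:176/12
side left end z0  54:107/3 56:106/2 58:105/3 60:106/4 62:106/3 64:109/4 66:114/6 68:136/9 70:159/12 72:168/11 74:174/12 76:174/12 78:174/12 80:175/11 82:176/12
side right end z0  -84:176/12 -82:176/12 -80:176/11 -78:176/11 -76:175/11 -74:167/11 -72:144/9 -70:114/5 -68:92/2 -66:86/0 -64:92/0 -62:96/0 -60:99/0 -58:100/0 -56:100/0
```

Shift the mould to centre about (0.4493, 0.4034), yaw −4.2°. The lid is at (0.4464, −0.2472), yaw 12.7°; the stand at (0.469, 0.1455), yaw −8.7°. I move over the lid now.

```bash
python3 -m creep '[[[60,0.02,0.0327,0,0,0,-1],[60,0.02,0.0327,0,0,0,-1],[60,0.02,0.0327,0,0,0,-1],[60,0.02,0.0327,0,0,0,-1],[60,0.02,0.0327,0,0,0,-1]]]' 40
python3 -m creep '[[[60,0.02,0.0327,0,0,0,-1],[60,0.02,0.0327,0,0,0,-1],[60,0.02,0.0327,0,0,0,-1],[60,0.02,0.0327,0,0,0,-1],[60,0.02,0.0327,0,0,0,-1]]]'
python3 -m creep '[[[60,0,0,0,0,0,-0.4],[60,0,0,0,0,0,0]]]'
```

```text
time: 0.52
eef_pos: [0.3459, -0.4095, 0.2033]
eef_rot: [-3.141, 0.0, 0.315]
ft_force: [0.4, -0.0, 0.5]
finger_gap: 0.0515
gripper_force: 0.0
time: 0.93
eef_pos: [0.446, -0.2459, 0.2035]
eef_rot: [-3.141, 0.0, 0.228]
ft_force: [0.5, -0.1, -0.2]
finger_gap: 0.0511
gripper_force: 0.0
time: 1.1
eef_pos: [0.4462, -0.246, 0.2034]
eef_rot: [-3.141, 0.0, 0.226]
ft_force: [-0.3, 0.6, -0.2]
finger_gap: 0.0513
gripper_force: 0.0
```

```bash
python3 -m creep '[[[60,0,-0.0012,-0.038,0,0,0],[60,0,0,-0.038,0,0,0],[60,0,0,-0.038,0,0,0],[60,0,0,-0.036,0,0,0],[60,0,0,-0.031,0,0,0]]]' 40
python3 -m creep '[[[60,0,0,0,0,0,0],[0,0,0,0,0,0,0],[0,0,0,0,0,0,0],[0,0,0,0,0,0,0],[0,0,0,0,0,0,0]]]' 40
python3 -m creep '[[[0,0,0,0,0,0,0],[0,0,0,0,0,0,0]]]' 60
```

```text
time: 1.52
eef_pos: [0.4441, -0.2497, 0.0204]
eef_rot: [-3.141, 0.001, 0.221]
ft_force: [-0.2, -0.0, -0.2]
finger_gap: 0.0515
gripper_force: 0.0
time: 1.93
eef_pos: [0.4469, -0.2499, 0.0246]
eef_rot: [3.139, -0.003, 0.222]
ft_force: [0.4, -0.5, -0.6]
finger_gap: 0.0033
gripper_force: 0.0
time: 2.1
eef_pos: [0.4462, -0.2493, 0.0237]
eef_rot: [3.14, -0.001, 0.222]
ft_force: [0.7, 0.2, 0.4]
finger_gap: 0.0
gripper_force: 0.0
```

The jaws shut on nothing, so I look before doing anything else.

Run:
```python
from meas import *
c=snap('top','top1'); s=snap('side','side1')
f=lambda a,k:cv2.resize(a[:,:,::-1],None,fx=k,fy=k,interpolation=cv2.INTER_CUBIC)
a=f(c['image'][230:300,330:400],5.5); b=f(s['image'][140:220,300:375],5)
o=np.zeros((405,790,3),np.uint8); o[:a.shape[0],:a.shape[1]]=a; o[:b.shape[0],400:400+b.shape[1]]=b
cv2.imwrite('pics/c4.png',o); print(sense())
```

```text
{'time': 2.2, 'qpos': array([-5.12333270e-01,  4.31598431e-01,  2.01236239e+00, -9.82912288e-06,
        6.96613307e-01,  8.36019999e-01]), 'joint_vel': array([ 0.00232509,  0.00743215,  0.0024272 , -0.00043693, -0.00257459,
        0.00238399]), 'effort': array([-4.33412462e-02, -5.38016260e+01, -2.18908238e+01, -1.58832623e-03,
       -4.90610779e-03, -1.15809275e-03]), 'eef_pos': array([ 0.44589226, -0.24906313,  0.02320921]), 'eef_rot': array([ 3.14090513e+00, -7.51494578e-04,  2.22450852e-01]), 'ft_force': array([-0.26378223, -1.20651597, -0.50682001]), 'moment': array([-0.00529962, -0.01147385,  0.02051081]), 'gripper_force': 0.0, 'finger_gap': -0.00011042185580424574}
```

View pics/c4.png

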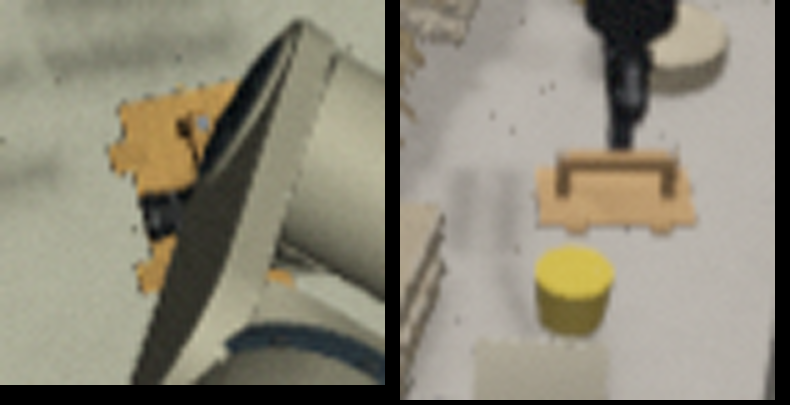

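Run:
```python
from meas import *
c=pickle.load(open('top1.pkl','rb'));s=pickle.load(open('side1.pkl','rb'))
e=sense()['eef_pos']; 
print('tcp side crop',(proj(s,[e,e+[0,0,.02],e+[0,0,.05],e+[0,0,.1]])-[300,140])*5+[400,0])
print('tcp top crop',(proj(c,[e,e+[0,0,.1],e+[0,0,.2]])-[330,230])*5.5)
t=np.array([[366.8,252.2],[373.3,280.2]]); print(ray(c,t,.048))
b=np.array([[557,152],[677,155]]); b=(b-[400,0])/5+[300,140]; print(ray(s,b,.048))
a=np.deg2rad(12.7);u=np.array([np.cos(a),np.sin(a),0]);m=np.array([.4464,-.2472,.048])
print('bar ends expected side crop',(proj(s,[m-u*.05,m+u*.05])-[300,140])*5+[400,0])
```

```text
tcp side crop [[616.79844544 174.05448654]
 [618.41484906 154.93217203]
 [620.87212849 125.77491572]
 [625.05626057  75.88143547]]
tcp top crop [[212.53989821 199.13152356]
 [245.71807736 194.10040697]
 [283.41160039 188.37950246]]
[[ 0.48840037 -0.23904649  0.048     ]
 [ 0.40231843 -0.25890763  0.048     ]]
[[ 0.49548638 -0.2352714   0.048     ]
 [ 0.39796197 -0.25352434  0.048     ]]
bar ends expected side crop [[678.11597727 151.74121959]
 [557.55494424 151.38627431]]
```

Run:
```python
from meas import *
c=pickle.load(open('top0.pkl','rb'));s=pickle.load(open('side0.pkl','rb'))
e=np.array([.2454,-.5743,.203]); P=[e,e+[0,0,.02],e+[0,0,.08]]
print('side',proj(s,P),'top',proj(c,P))
s1=pickle.load(open('side1.pkl','rb'))
f=lambda a,k:cv2.resize(a[:,:,::-1],None,fx=k,fy=k,interpolation=cv2.INTER_CUBIC)
a=f(s['image'][50:120,380:440],6); b=f(s1['image'][110:190,315:370],7)
t=f(c['image'][320:370,470:550],4.5)
o=np.zeros((580,795,3),np.uint8); o[:420,:360]=a; o[:560,370:755]=b
cv2.imwrite('pics/c5.png',o)
```

```text
side [[401.78604171 104.77190933]
 [402.42471106 100.7322283 ]
 [404.37417981  88.33160492]] top [[496.3902998  338.19649513]
 [499.4179985  338.97517852]
 [509.01175926 341.44104183]]
```

View pics/c5.png

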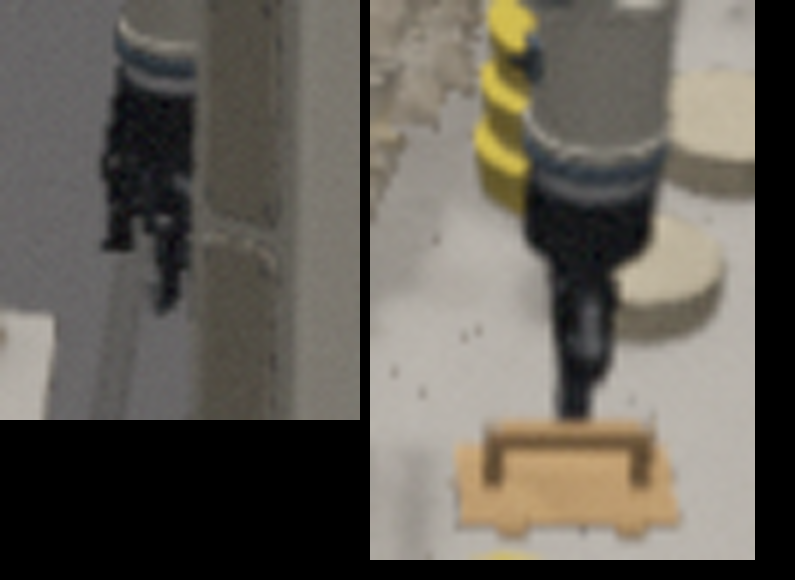

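At the start the fingertips already appeared about 25 mm higher than the reported TCP, and here they end on the bar's top edge. I lift 60 mm and check the shut fingertip pixel against the reported pose.

```bash
python3 -m creep '[[[0,0,0,0.03,0,0,0],[0,0,0,0.03,0,0,0],[0,0,0,0,0,0,0],[0,0,0,0,0,0,0]]]'
python3 - <<'E'
from meas import *
s=snap('side','side2'); e=sense()['eef_pos']; print(e)
for z in(0,.01,.02,.03,.04): print(z,proj(s,[e+[0,0,z]]))
b=s['image'][130:190,325:365].astype(int); m=(b.max(2)<75)
for i,r in enumerate(m):
    x=np.where(r)[0]; 
    if len(x): print(130+i,325+x.min(),325+x.max(),len(x))
E
```

```text
time: 2.53
eef_pos: [0.4469, -0.2496, 0.0843]
eef_rot: [3.139, -0.003, 0.222]
ft_force: [-0.7, 0.7, -0.6]
finger_gap: -0.0003
gripper_force: 0.0
[ 0.44586571 -0.24903351  0.08303348]
0 [[344.34247633 163.22523407]]
0.01 [[344.50894947 161.24294011]]
0.02 [[344.67631543 159.24752754]]
0.03 [[344.84457875 157.23889011]]
0.04 [[345.0137439  155.21692082]]
130 338 355 18
131 338 355 18
132 340 355 16
133 341 354 14
134 342 352 11
135 341 350 10
136 341 350 10
137 341 350 10
138 341 350 10
139 341 350 10
140 341 350 10
141 342 349 7
142 342 349 7
143 342 349 7
144 342 349 7
145 342 349 5
146 342 349 5
147 342 349 7
148 342 349 8
149 342 349 8
150 342 348 7
151 342 348 7
152 343 347 5
153 343 347 5
154 343 346 4
155 343 346 4
156 343 346 4
157 343 346 4
```

The fingertip sits 5 px above its projected position, with columns matching, so the real tip is about 26 mm higher than reported. That also explains the jaws closing above the bar. I open and go about 26 mm lower.

```bash
python3 -m creep '[[[60,0,0,0,0,0,0],[60,0,0,0,0,0,0],[60,0,0.001,-0.02,0,0,0],[60,0,0,-0.02,0,0,0],[60,0,0,-0.02,0,0,0]]]' 40
python3 -m creep '[[[60,0,0,-0.01,0,0,0],[60,0,0,-0.008,0,0,0],[60,0,0,-0.007,0,0,0],[60,0,0,0,0,0,0]]]'
python3 -m creep '[[[0,0,0,0,0,0,0],[0,0,0,0,0,0,0],[0,0,0,0,0,0,0],[0,0,0,0,0,0,0],[0,0,0,0,0,0,0]]]' 60
```

```text
time: 3.0
eef_pos: [0.4452, -0.2477, 0.0213]
eef_rot: [-3.141, 0.0, 0.222]
ft_force: [-0.0, 0.7, 0.1]
finger_gap: 0.0514
gripper_force: 0.0
time: 3.33
eef_pos: [0.445, -0.2476, -0.0035]
eef_rot: [-3.14, 0.001, 0.222]
ft_force: [-0.2, -0.5, -0.5]
finger_gap: 0.051
gripper_force: 0.0
time: 3.75
eef_pos: [0.4462, -0.2483, -0.0015]
eef_rot: [3.141, -0.001, 0.222]
ft_force: [-0.7, -0.1, 6.8]
finger_gap: 0.0148
gripper_force: 59.4
```

Gripped at 59 N. I lift 130 mm and carry the lid toward the entry above the mould, turning −16.9° on the way.

```bash
python3 -m creep '[[[0,0,0,0.015,0,0,0],[0,0,0,0.025,0,0,0],[0,0,0,0.03,0,0,0],[0,0,0,0.03,0,0,0],[0,0,0,0.03,0,0,0]]]' 60
python3 -m creep '[[[0,-0.001,0.02,0,0,0,-1],[0,-0.002,0.035,0,0,0,-1],[0,-0.002,0.035,0,0,0,-1],[0,-0.002,0.035,0,0,0,-1],[0,-0.002,0.035,0,0,0,-1]]]'
python3 -m creep '[[[0,-0.002,0.038,0,0,0,-1],[0,-0.002,0.038,0,0,0,-1],[0,-0.002,0.038,0,0,0,-1],[0,-0.002,0.038,0,0,0,-1],[0,-0.002,0.038,0,0,0,-1]]]'
python3 -m creep '[[[0,-0.002,0.038,0,0,0,-1],[0,-0.002,0.038,0,0,0,-1],[0,-0.002,0.038,0,0,0,-1],[0,-0.002,0.038,0,0,0,-1],[0,-0.002,0.038,0,0,0,-1]]]'
python3 -m creep '[[[0,-0.001,0.038,0,0,0,-1],[0,-0.001,0.038,0,0,0,-0.9],[0,0,0.025,0,0,0,0],[0,0,0.008,0,0,0,0],[0,0,0,0,0,0,0]]]'
python3 -c "
from h import *
snap('top','top3');snap('side','side3');e=sense();print(e['eef_pos'],e['eef_rot'],e['finger_gap'])"
```

```text
time: 4.17
eef_pos: [0.4452, -0.2477, 0.129]
eef_rot: [-3.141, 0.0, 0.222]
ft_force: [0.7, 0.8, -2.0]
finger_gap: 0.0146
gripper_force: 58.8
time: 4.58
eef_pos: [0.4361, -0.0866, 0.1279]
eef_rot: [3.141, -0.001, 0.133]
ft_force: [0.4, 0.3, -1.0]
finger_gap: 0.0146
gripper_force: 58.9
time: 5.0
eef_pos: [0.426, 0.1038, 0.128]
eef_rot: [-3.141, -0.001, 0.047]
ft_force: [0.7, -0.6, -1.5]
finger_gap: 0.0146
gripper_force: 58.9
time: 5.42
eef_pos: [0.4159, 0.294, 0.1279]
eef_rot: [-3.141, -0.0, -0.04]
ft_force: [0.7, -0.7, -1.0]
finger_gap: 0.015
gripper_force: 58.9
time: 5.83
eef_pos: [0.4143, 0.4028, 0.1275]
eef_rot: [-3.141, -0.0, -0.07]
ft_force: [-0.6, 0.5, -0.6]
finger_gap: 0.0148
gripper_force: 59.0
[0.41408276 0.39998849 0.12727941] [ 3.14034398e+00  6.46833146e-04 -7.21104446e-02] 0.014569841067887978
```

View pics/side3.png

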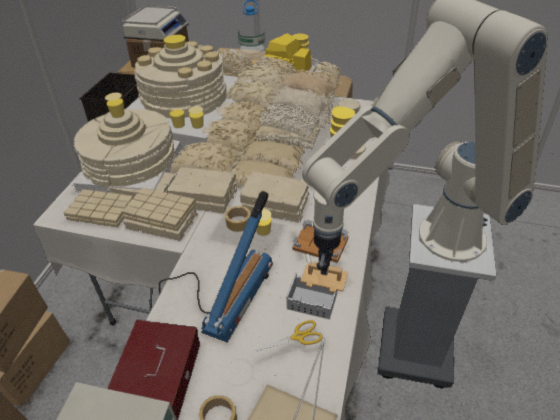

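```bash
cat > lid.py <<'E'
from meas import *
def lidside(s,e,zt,name=None):
    h=cv2.cvtColor(s['image'],cv2.COLOR_RGB2HSV); p=proj(s,[np.r_[e[:2],zt]])[0].astype(int)
    m=cv2.inRange(h,(8,90,90),(24,255,255)); k=np.zeros_like(m); k[p[1]-14:p[1]+24,p[0]-34:p[0]+34]=m[p[1]-14:p[1]+24,p[0]-34:p[0]+34]
    return k
E
python3 - <<'E'
from lid import *
s=pickle.load(open('side3.pkl','rb'));c=pickle.load(open('top3.pkl','rb'));e=sense()['eef_pos']
a=np.deg2rad(-4.15);u=np.array([np.cos(a),np.sin(a),0]);v=np.array([-u[1],u[0],0]);m=np.array([e[0]+.001,e[1],.129])
def ov(c,x0,y0,w,h,k):
    o=cv2.resize(c['image'][y0:y0+h,x0:x0+w,::-1],None,fx=k,fy=k,interpolation=cv2.INTER_CUBIC)
    Q=[m+u*x/1000+v*y/1000+[0,0,.006] for x,y in((-65,-38),(65,-38),(65,38),(-65,38))]
    cv2.polylines(o,[np.round((proj(c,Q)-[x0,y0]+.5)*k).astype(int)],True,(255,0,255),1)
    T=[m+u*x/1000+v*y/1000+[0,0,.006] for x,y in((-44,38),(-44,49),(-26,49),(-26,38))]
    cv2.polylines(o,[np.round((proj(c,T)-[x0,y0]+.5)*k).astype(int)],True,(0,255,0),1)
    return o
p=ov(s,290,250,65,60,6); q=ov(c,125,225,65,75,6)
o=np.zeros((450,790,3),np.uint8); o[:360,:390]=p; o[:450,400:790]=q; cv2.imwrite('pics/c6.png',o)
E
```

```text
(no output)
```

View pics/c6.png

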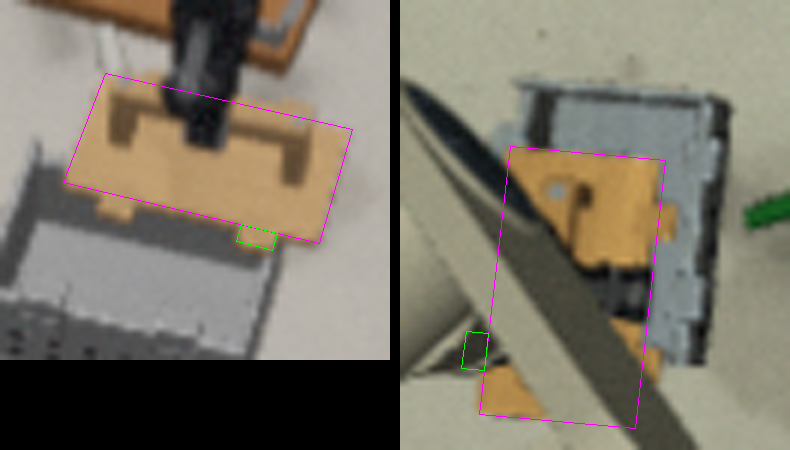

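The lid overlay fits in both views within a pixel. I take lid edge profiles relative to the same cameras.

Run:
```python
from prof import *
c=pickle.load(open('top3.pkl','rb')); s=pickle.load(open('side3.pkl','rb')); e=sense()['eef_pos']
K=(e[0]+.001,e[1]); print(K)
def show(n,cam,ax,rng,oth,z):
    t,v=prof(cam,K,-4.15,ax,rng,oth,z); print(n,' '.join('%d:%d'%(a,b[0]-b[2]) for a,b in zip(t,v)))
show('top right',c,'y',(-46,-28,1),(46,62),.135)
show('top far',c,'x',(56,74,1),(-35,0),.135)
show('side near',s,'y',(30,48,1),(-20,20),.129)
show('side near L',s,'y',(30,48,1),(-20,-4),.129)
show('side near R',s,'y',(30,48,1),(4,20),.129)
show('side left',s,'x',(56,74,1),(-10,30),.135)
show('side right',s,'x',(-74,-56,1),(-10,30),.132)
```

```text
(np.float64(0.4150827611308344), np.float64(0.39998849009951726))
top right -46:-9 -45:-9 -44:-9 -43:-9 -42:-9 -41:-9 -40:-7 -39:-1 -38:5 -37:22 -36:46 -35:70 -34:87 -33:94 -32:99 -31:102 -30:104 -29:106
top far 56:101 57:101 58:101 59:101 60:100 61:97 62:90 63:79 64:62 65:41 66:19 67:2 68:-6 69:-9 70:-9 71:-8 72:-8 73:-8
side near 30:74 31:73 32:71 33:68 34:63 35:57 36:49 37:40 38:30 39:21 40:14 41:8 42:4 43:1 44:0 45:0 46:0 47:0
side near L 30:75 31:74 32:72 33:68 34:63 35:56 36:49 37:39 38:29 39:20 40:12 41:7 42:4 43:1 44:0 45:0 46:0 47:0
side near R 30:75 31:74 32:72 33:69 34:64 35:58 36:50 37:41 38:31 39:22 40:15 41:9 42:5 43:1 44:0 45:0 46:0 47:0
side left 56:76 57:77 58:77 59:77 60:75 61:73 62:69 63:63 64:52 65:41 66:29 67:20 68:14 69:11 70:10 71:10 72:9 73:9
side right -74:13 -73:13 -72:14 -71:14 -70:14 -69:14 -68:16 -67:19 -66:25 -65:35 -64:47 -63:59 -62:67 -61:72 -60:75 -59:76 -58:76 -57:77
```

```bash
python3 -m creep '[[[0,0.0034,0.0047,0,0,0,0],[0,0,0,-0.015,0,0,0],[0,0,0,-0.02,0,0,0],[0,0,0,-0.01,0,0,0],[0,0,0,0,0,0,0]]]' 60
python3 -m creep '[[[0,0,0,0,0,0,0],[0,0,0,-0.005,0,0,0],[0,0,0,-0.005,0,0,0],[0,0,0,-0.005,0,0,0],[0,0,0,0,0,0,0]]]'
python3 -m creep '[[[0,0,0,-0.004,0,0,0],[0,0,0,-0.003,0,0,0],[0,0,0,-0.002,0,0,0],[0,0,0,0,0,0,0],[0,0,0,0,0,0,0]]]'
python3 -m creep '[[[0,0,0,-0.002,0,0,0],[0,0,0,0,0,0,0],[0,0,0,0,0,0,0]]]'
```

```text
time: 6.35
eef_pos: [0.417, 0.4035, 0.0805]
eef_rot: [3.138, 0.003, -0.074]
ft_force: [-0.7, -0.1, -0.8]
finger_gap: 0.0147
gripper_force: 59.0
time: 6.77
eef_pos: [0.4176, 0.4054, 0.0668]
eef_rot: [3.141, 0.001, -0.073]
ft_force: [-1.0, -0.2, -0.9]
finger_gap: 0.0147
gripper_force: 59.0
time: 7.18
eef_pos: [0.4179, 0.4058, 0.0585]
eef_rot: [3.141, 0.0, -0.073]
ft_force: [0.2, 0.6, -0.8]
finger_gap: 0.0147
gripper_force: 59.0
time: 7.43
eef_pos: [0.4179, 0.4058, 0.0566]
eef_rot: [-3.142, 0.0, -0.073]
ft_force: [-0.0, 0.2, -1.7]
finger_gap: 0.0149
gripper_force: 59.0
```

```bash
python3 -m creep '[[[0,0,-0.001,-0.001,0,0,0],[0,0,0,0,0,0,0],[0,0,0,-0.001,0,0,0],[0,0,0,0,0,0,0]]]'
python3 -m creep '[[[0,0,0,-0.001,0,0,0],[0,0,0,0,0,0,0]]]'
python3 -m creep '[[[0,0,0,-0.001,0,0,0],[0,0,0,0,0,0,0]]]'
```

```text
time: 7.77
eef_pos: [0.4179, 0.4047, 0.0545]
eef_rot: [3.141, 0.0, -0.073]
ft_force: [0.1, 0.4, -0.7]
finger_gap: 0.0149
gripper_force: 59.0
time: 7.93
eef_pos: [0.418, 0.4048, 0.0536]
eef_rot: [-3.141, -0.0, -0.073]
ft_force: [0.3, 0.7, -1.8]
finger_gap: 0.0149
gripper_force: 59.1
time: 8.1
eef_pos: [0.4181, 0.4048, 0.0535]
eef_rot: [-3.141, -0.0, -0.073]
ft_force: [-2.6, -2.5, 9.6]
finger_gap: 0.0151
gripper_force: 60.5
```

Contact at lid height 55 mm, so it rests on the wall tops between the lips. I ease it up and slide it along the mould's +x.

```bash
python3 -m creep '[[[0,0,0,0.0025,0,0,0],[0,0,0,0,0,0,0],[0,0.006,-0.0004,0,0,0,0],[0,0.006,-0.0004,0,0,0,0],[0,0,0,0,0,0,0]]]'
python3 -m creep '[[[0,0.006,-0.0005,0,0,0,0],[0,0.005,-0.0004,0,0,0,0],[0,0,0,0,0,0,0],[0,0,0,0,0,0,0]]]'
python3 -m creep '[[[0,0.003,-0.0002,0,0,0,0],[0,0,0,0,0,0,0],[0,0.0015,-0.0001,0,0,0,0],[0,0,0,0,0,0,0]]]'
```

```text
time: 8.52
eef_pos: [0.4314, 0.4042, 0.0551]
eef_rot: [-3.141, -0.001, -0.073]
ft_force: [0.9, 0.6, -1.1]
finger_gap: 0.0144
gripper_force: 59.0
time: 8.85
eef_pos: [0.4413, 0.403, 0.055]
eef_rot: [3.142, 0.0, -0.073]
ft_force: [-0.6, -0.5, -2.2]
finger_gap: 0.0148
gripper_force: 59.0
time: 9.18
eef_pos: [0.4456, 0.4028, 0.0551]
eef_rot: [-3.141, -0.0, -0.073]
ft_force: [1.4, -0.3, -1.4]
finger_gap: 0.0148
gripper_force: 59.0
```

```bash
python3 -m creep '[[[0,0.0015,-0.0001,0,0,0,0],[0,0,0,0,0,0,0]]]'
python3 -m creep '[[[0,0.001,-0.0001,0,0,0,0],[0,0,0,0,0,0,0]]]'
python3 -m creep '[[[0,0.001,-0.0001,0,0,0,0],[0,0,0,0,0,0,0]]]'
python3 -m creep '[[[0,0.001,-0.0001,0,0,0,0],[0,0,0,0,0,0,0]]]'
```

```text
time: 9.35
eef_pos: [0.4471, 0.4027, 0.0551]
eef_rot: [-3.141, -0.0, -0.073]
ft_force: [1.4, -1.3, -1.3]
finger_gap: 0.0147
gripper_force: 59.0
time: 9.52
eef_pos: [0.4478, 0.4025, 0.055]
eef_rot: [3.141, 0.0, -0.073]
ft_force: [-1.7, -0.5, -0.7]
finger_gap: 0.0153
gripper_force: 59.1
time: 9.68
eef_pos: [0.4487, 0.4023, 0.055]
eef_rot: [3.141, 0.001, -0.073]
ft_force: [-1.8, -0.0, 0.0]
finger_gap: 0.0149
gripper_force: 59.1
time: 9.85
eef_pos: [0.4499, 0.4023, 0.055]
eef_rot: [3.141, 0.0, -0.073]
ft_force: [-2.3, -0.6, -0.1]
finger_gap: 0.0149
gripper_force: 59.1
```

Fx −2 N at x≈0.448 and after shows the plate meeting the stop. I lift slowly.

```bash
python3 -m creep '[[[0,0,0,0.001,0,0,0],[0,0,0,0.001,0,0,0],[0,0,0,0.002,0,0,0],[0,0,0,0.002,0,0,0],[0,0,0,0.004,0,0,0]]]' 100
python3 -m creep '[[[0,0,0,0.01,0,0,0],[0,0,0,0.015,0,0,0],[0,0,0,0.015,0,0,0],[0,0,0,0.01,0,0,0],[0,0,0,0.004,0,0,0]]]'
python3 -m creep '[[[0,0,0,0,0,0,0],[0,0,0,0,0,0,0],[0,0,0,0,0,0,0],[0,0,0,0,0,0,0],[0,0,0,0,0,0,0]]]'
python3 - <<'E'
from h import *
from scipy.spatial.transform import Rotation as Ro
s=snap('side','side4');c=snap('top','top4');e=sense();p=e['eef_pos'];print(p,e['ft_force'])
z=p[2]+.0016-.059
K=np.array([p[0]+.001,p[1]+.0006,0]);r=Ro.from_euler('z',-4.2,degrees=True).as_matrix()
def ov(c,x0,y0,w,h,k):
    o=cv2.resize(c['image'][y0:y0+h,x0:x0+w,::-1],None,fx=k,fy=k,interpolation=cv2.INTER_CUBIC)
    def poly(P,zz,col): cv2.polylines(o,[np.round((proj(c,np.array([[x,y,q] for x,y,q in P])/1000@r.T+K+[0,0,zz])-[x0,y0]+.5)*k).astype(int)],True,col,1)
    poly([[-70,-50,0],[70,-50,0],[70,50,0],[-70,50,0]],z,(0,0,255))
    poly([[65,-50,67],[70,-50,67],[70,50,67],[65,50,67]],z,(0,200,255))
    poly([[-65,-38,6],[65,-38,6],[65,38,6],[-65,38,6]],z+.059,(255,0,255))
    return o
q=proj(s,[p-[0,0,.01]])[0].astype(int);t=proj(c,[p])[0].astype(int)
a=ov(s,q[0]-32,q[1]-32,65,65,6);b=ov(c,t[0]-32,t[1]-35,65,70,6)
o=np.zeros((420,790,3),np.uint8);o[:390,:390]=a;o[:420,400:790]=b;cv2.imwrite('pics/c7.png',o)
E
```

```text
time: 10.27
eef_pos: [0.4498, 0.402, 0.0648]
eef_rot: [3.141, 0.0, -0.073]
ft_force: [-0.5, 0.1, -6.5]
finger_gap: 0.014
gripper_force: 100.1
time: 10.68
eef_pos: [0.4509, 0.4031, 0.1214]
eef_rot: [-3.139, -0.002, -0.073]
ft_force: [0.4, -0.8, -5.0]
finger_gap: 0.0138
gripper_force: 100.1
time: 11.1
eef_pos: [0.4496, 0.402, 0.1183]
eef_rot: [3.141, 0.001, -0.073]
ft_force: [0.1, -0.3, -5.4]
finger_gap: 0.0139
gripper_force: 100.1
[0.44977631 0.40218875 0.11856352] [ 0.19451322  0.04277909 -4.59829415]
```

View pics/c7.png

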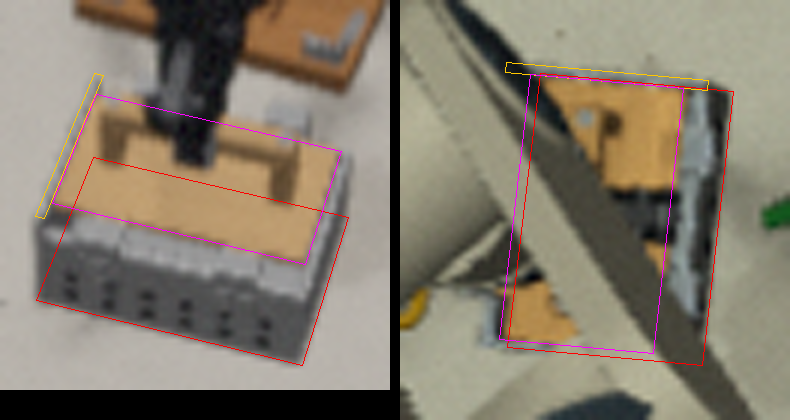

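The mould hangs level from the lid with the plate at the stop wall; both outlines match. I hold for two full seconds, then measure the mould's position relative to the tool.

```bash
for i in 1 2 3 4; do python3 -m creep '[[[0,0,0,0,0,0,0],[0,0,0,0,0,0,0],[0,0,0,0,0,0,0],[0,0,0,0,0,0,0],[0,0,0,0,0,0,0]]]' | head -2; done
python3 - <<'E'
from prof import *
s=pickle.load(open('side4.pkl','rb'));c=pickle.load(open('top4.pkl','rb'))
K=(.44978+.001,.4022+.0006);z=.0611;yw=-4.2
def show(n,cam,ax,rng,oth,z):
    t,v=prof(cam,K,yw,ax,rng,oth,z); print(n,' '.join('%d:%d/%d'%(a,b.mean(),b[0]-b[2]) for a,b in zip(t,v)))
show('top right z0 far',c,'y',(-60,-40,2),(30,62),z)
show('top far z67',c,'x',(56,78,2),(-45,-5),z+.067)
show('lid far top',c,'x',(54,74,2),(-35,-10),z+.065)
show('lid right top',c,'y',(-46,-28,2),(48,62),z+.065)
show('side near z0',s,'y',(40,60,2),(-60,60),z)
show('side near z0 far end',s,'y',(40,60,2),(20,60),z)
show('side near z0 near end',s,'y',(40,60,2),(-60,-20),z)
show('side left z0',s,'x',(60,80,2),(49,50),z)
show('side right z0',s,'x',(-80,-60,2),(0,45),z)
# stand, same cameras
c0=pickle.load(open('top0.pkl','rb'));s0=pickle.load(open('side0.pkl','rb'))
K=(.4691,.1455);yw=-8.7
show('stand top L',c0,'y',(54,74,2),(-45,45),.02)
show('stand top R z0',c0,'y',(-74,-54,2),(-45,45),.0)
show('stand top far',c0,'x',(76,96,2),(-30,30),.02)
show('stand top near',c0,'x',(-96,-76,2),(-30,30),.02)
show('stand side nearedge z0',s0,'y',(54,74,2),(-45,45),.0)
show('stand side nearedge z0 +',s0,'y',(54,74,2),(10,45),.0)
show('stand side nearedge z0 -',s0,'y',(54,74,2),(-45,-10),.0)
show('stand side left',s0,'x',(76,96,2),(-30,30),.02)
show('stand side right',s0,'x',(-96,-76,2),(-30,30),.0)
E
```

```text
time: 11.62
eef_pos: [0.45, 0.4024, 0.1191]
time: 12.03
eef_pos: [0.45, 0.4024, 0.1191]
time: 12.45
eef_pos: [0.45, 0.4024, 0.1191]
time: 12.87
eef_pos: [0.45, 0.4024, 0.1191]
top right z0 far -60:156/19 -58:156/19 -56:155/19 -54:152/20 -52:145/18 -50:118/14 -48:70/6 -46:50/1 -44:61/-1 -42:86/-4
top far z67 56:132/89 58:133/90 60:132/88 62:125/78 64:119/49 66:119/13 68:133/1 70:142/9 72:149/18 74:156/20 76:158/20
lid far top 54:137/104 56:137/104 58:138/104 60:137/102 62:134/93 64:130/61 66:127/20 68:135/1 70:142/9 72:148/18
lid right top -46:134/-7 -44:119/-4 -42:105/10 -40:102/45 -38:122/84 -36:135/102 -34:139/104 -32:143/107 -30:144/108
side near z0 40:70/0 42:68/0 44:72/0 46:80/0 48:94/2 50:118/5 52:146/9 54:164/11 56:171/11 58:173/11
side near z0 far end 40:69/0 42:68/0 44:71/0 46:78/0 48:91/2 50:112/5 52:139/9 54:156/11 56:162/11 58:165/12
side near z0 near end 40:70/0 42:68/0 44:73/0 46:82/0 48:96/2 50:121/5 52:151/9 54:170/11 56:177/11 58:178/11
side left z0 60:107/6 62:106/4 64:105/4 66:106/5 68:117/6 70:134/9 72:156/12 74:168/12 76:176/11 78:178/11
side right z0 -80:178/12 
[... 450 characters left out ...]
9/19 -94:147/19 -92:145/18 -90:142/18 -88:133/20 -86:117/30 -84:93/53 -82:81/81 -80:82/92 -78:83/92
stand side nearedge z0 54:61/49 56:65/43 58:76/36 60:96/29 62:121/22 64:142/16 66:157/13 68:166/12 70:170/11 72:170/11
stand side nearedge z0 + 54:62/48 56:66/41 58:78/35 60:98/27 62:121/20 64:141/15 66:155/12 68:163/11 70:165/10 72:165/10
stand side nearedge z0 - 54:60/50 56:64/44 58:75/38 60:95/30 62:120/23 64:143/17 66:158/14 68:168/13 70:173/12 72:175/12
stand side left 76:105/84 78:105/78 80:108/69 82:116/56 84:127/40 86:138/23 88:146/14 90:151/10 92:154/9 94:155/10
stand side right -96:164/11 -94:163/11 -92:163/12 -90:162/12 -88:159/12 -86:149/13 -84:128/18 -82:101/30 -80:89/49 -78:95/65
```

Mould centre is tool + (1.3, 1.1) mm. The target tool position over the stand is (0.4677, 0.1437), yaw −8.7°. I carry it there.

```bash
python3 -m creep '[[[0,0.0018,-0.015,0,0,0,-0.5],[0,0.0018,-0.025,0,0,0,-0.5],[0,0.0018,-0.03,0,0,0,-0.5],[0,0.0018,-0.03,0,0,0,-0.5],[0,0.0018,-0.03,0,0,0,-0.5]]]' 100
python3 -m creep '[[[0,0.0018,-0.03,0,0,0,-0.5],[0,0.0018,-0.03,0,0,0,-0.5],[0,0.0018,-0.03,0,0,0,-0.5],[0,0.0018,-0.0237,0,0,0,-0.5],[0,0.0015,-0.015,0,0,0,0]]]'
python3 -m creep '[[[0,0,0,0,0,0,0],[0,0,0,0,0,0,0],[0,0,0,0,0,0,0],[0,0,0,0,0,0,0],[0,0,0,0,0,0,0]]]'
python3 - <<'E'
from prof import *
s=snap('side','side5');c=snap('top','top5');e=sense();p=e['eef_pos'];print(p,e['eef_rot'],e['ft_force'])
K=(p[0]+.0014,p[1]+.0010);z=p[2]+.0016-.059;yw=-8.7
def show(n,cam,ax,rng,oth,z):
    t,v=prof(cam,K,yw,ax,rng,oth,z); print(n,' '.join('%d:%d/%d'%(a,b.mean(),b[0]-b[2]) for a,b in zip(t,v)))
show('side near z0',s,'y',(40,60,2),(-60,60),z)
show('side near z0 +',s,'y',(40,60,2),(20,60),z)
show('side near z0 -',s,'y',(40,60,2),(-60,-20),z)
show('side left z0',s,'x',(60,80,2),(49,50),z)
show('side right z0',s,'x',(-80,-60,2),(30,45),z)
K=(.4691,.1450)
show('stand near z0',s,'y',(54,74,2),(-45,45),0)
show('stand near z20',s,'y',(54,74,2),(-45,45),.02)
show('stand far z20 orig',pickle.load(open('side0.pkl','rb')),'y',(-74,-54,2),(-40,40),.02)
show('stand near z20 orig',pickle.load(open('side0.pkl','rb')),'y',(54,74,2),(-40,40),.02)
E
```

```text
time: 13.28
eef_pos: [0.4587, 0.2707, 0.1191]
eef_rot: [3.141, -0.0, -0.116]
ft_force: [0.7, -0.4, -4.8]
finger_gap: 0.0141
gripper_force: 100.1
time: 13.7
eef_pos: [0.4672, 0.141, 0.1192]
eef_rot: [3.141, 0.0, -0.153]
ft_force: [0.2, -0.2, -5.7]
finger_gap: 0.0136
gripper_force: 100.1
time: 14.12
eef_pos: [0.4676, 0.1443, 0.1191]
eef_rot: [-3.141, -0.0, -0.15]
ft_force: [-0.1, -0.2, -5.3]
finger_gap: 0.014
gripper_force: 100.1
[0.46761331 0.14424041 0.11905094] [-3.14154637e+00 -1.38597949e-05 -1.50255885e-01] [-0.90807413  0.51994013 -5.70421512]
side near z0 40:72/0 42:74/2 44:78/7 46:83/17 48:87/31 50:91/47 52:95/62 54:98/73 56:101/80 58:103/84
side near z0 + 40:71/0 42:73/2 44:77/8 46:81/18 48:86/33 50:92/48 52:96/63 54:100/74 56:102/81 58:104/85
side near z0 - 40:72/0 42:75/1 44:79/5 46:83/15 48:88/29 50:92/46 52:95/61 54:97/73 56:99/79 58:101/82
side left z0 60:93/45 62:92/44 64:92/43 66:96/40 68:102/37 70:119/24 72:137/15 74:140/10 76:144/8 78:144/8
side right z0 -80:107/86 -78:107/85 -76:107/86 -74:105/86 -72:104/83 -70:99/68 -68:89/42 -66:81/18 -64:80/6 -62:80/2
stand near z0 54:63/50 56:65/44 58:74/38 60:91/30 62:116/23 64:138/17 66:155/14 68:165/12 70:170/11 72:172/11
stand near z20 54:109/89 56:109/88 58:109/88 60:107/87 62:103/85 64:96/80 66:87/73 68:76/65 70:66/56 72:62/49
stand far z20 orig -74:168/12 -72:168/12 -70:168/12 -68:166/13 -66:163/16 -64:157/21 -62:148/29 -60:137/41 -58:125/55 -56:115/68
stand near z20 orig 54:109/88 56:109/88 58:108/88 60:106/87 62:102/84 64:95/79 66:86/73 68:75/64 70:65/56 72:61/49
```

Alignment is within about a millimetre. I lower in stages, watching the force.

```bash
python3 -m creep '[[[0,0,0,-0.007,0,0,0],[0,0,0,-0.007,0,0,0],[0,0,0,-0.003,0,0,0],[0,0,0,0,0,0,0]]]' 100
python3 -m creep '[[[0,0,0,-0.003,0,0,0],[0,0,0,-0.003,0,0,0],[0,0,0,-0.002,0,0,0],[0,0,0,0,0,0,0]]]'
python3 -m creep '[[[0,0,0,-0.003,0,0,0],[0,0,0,-0.003,0,0,0],[0,0,0,-0.003,0,0,0],[0,0,0,0,0,0,0]]]'
```

```text
time: 14.55
eef_pos: [0.4667, 0.1435, 0.1008]
eef_rot: [3.141, 0.002, -0.151]
ft_force: [-0.2, -0.6, -5.4]
finger_gap: 0.0139
gripper_force: 100.1
time: 14.88
eef_pos: [0.4674, 0.1436, 0.0937]
eef_rot: [3.141, 0.001, -0.151]
ft_force: [-0.1, -0.4, -5.2]
finger_gap: 0.0141
gripper_force: 100.1
time: 15.22
eef_pos: [0.4672, 0.1435, 0.0844]
eef_rot: [3.141, 0.001, -0.151]
ft_force: [0.2, -0.2, -5.4]
finger_gap: 0.0138
gripper_force: 100.1
```

```bash
python3 -m creep '[[[0,0,0,-0.002,0,0,0],[0,0,0,-0.002,0,0,0],[0,0,0,0,0,0,0]]]'
python3 -m creep '[[[0,0,0,-0.001,0,0,0],[0,0,0,-0.001,0,0,0],[0,0,0,0,0,0,0]]]'
python3 -m creep '[[[0,0,0,-0.001,0,0,0],[0,0,0,-0.001,0,0,0],[0,0,0,0,0,0,0]]]'
python3 -m creep '[[[0,0,0,-0.001,0,0,0],[0,0,0,0,0,0,0]]]'
```

```text
time: 15.47
eef_pos: [0.4675, 0.1436, 0.0807]
eef_rot: [3.141, 0.0, -0.151]
ft_force: [0.1, 0.4, -6.2]
finger_gap: 0.014
gripper_force: 100.1
time: 15.72
eef_pos: [0.4676, 0.1436, 0.079]
eef_rot: [3.142, 0.0, -0.151]
ft_force: [0.2, 0.4, -6.5]
finger_gap: 0.0139
gripper_force: 100.1
time: 15.97
eef_pos: [0.468, 0.1438, 0.0772]
eef_rot: [-3.141, -0.001, -0.151]
ft_force: [0.7, -0.6, -2.3]
finger_gap: 0.0142
gripper_force: 100.7
time: 16.13
eef_pos: [0.4679, 0.1437, 0.0762]
eef_rot: [-3.141, -0.0, -0.151]
ft_force: [-0.7, -0.2, -1.0]
finger_gap: 0.0138
gripper_force: 100.8
```

The mould's weight is off the tool and it is seated. I lower the lid the last few millimetres onto the walls.

```bash
python3 -m creep '[[[0,0,0,-0.001,0,0,0],[0,0,0,0,0,0,0]]]'|sed -n 1,4p
python3 -m creep '[[[0,0,0,-0.0007,0,0,0],[0,0,0,0,0,0,0]]]'|sed -n 1,4p
python3 -m creep '[[[0,0,0,-0.0006,0,0,0],[0,0,0,0,0,0,0]]]'|sed -n 1,4p
```

```text
time: 16.3
eef_pos: [0.4678, 0.1437, 0.0751]
eef_rot: [-3.142, -0.0, -0.151]
ft_force: [0.1, -0.4, -1.0]
time: 16.47
eef_pos: [0.4677, 0.1436, 0.0743]
eef_rot: [3.142, 0.0, -0.151]
ft_force: [0.0, -0.1, -1.1]
time: 16.63
eef_pos: [0.4677, 0.1437, 0.0737]
eef_rot: [3.142, 0.0, -0.151]
ft_force: [0.4, -0.6, -1.2]
```

```bash
python3 -m creep '[[[0,0,0,-0.0007,0,0,0],[0,0,0,0,0,0,0]]]'|sed -n 1,4p
python3 -m creep '[[[0,0,0,-0.0005,0,0,0],[0,0,0,0,0,0,0]]]'|sed -n 1,4p
```

```text
time: 16.8
eef_pos: [0.4677, 0.1437, 0.0736]
eef_rot: [-3.142, -0.0, -0.151]
ft_force: [-3.1, -0.6, 7.8]
time: 16.97
eef_pos: [0.4677, 0.1437, 0.0736]
eef_rot: [-3.142, -0.0, -0.151]
ft_force: [-4.7, -1.9, 13.9]
```

The lid is resting at 75 mm, which is slab plus wall height. I ease off, release, and rise straight up.

```bash
python3 -m creep '[[[0,0,0,0.001,0,0,0],[0,0,0,0,0,0,0],[40,0,0,0,0,0,0],[40,0,0,0,0,0,0],[40,0,0,0,0,0,0]]]' 30
python3 -m creep '[[[45,0,0,0.01,0,0,0],[45,0,0,0.015,0,0,0],[45,0,0,0.025,0,0,0],[45,0,0,0.03,0,0,0],[45,0,0,0.03,0,0,0]]]'
python3 -m creep '[[[45,0,0,0.02,0,0,0],[45,0,0,0,0,0,0],[45,0,0,0,0,0,0],[45,0,0,0,0,0,0],[45,0,0,0,0,0,0]]]'
python3 - <<'E'
from prof import *
s=snap('side','side6');c=snap('top','top6')
K=(.469,.1450);yw=-8.7;z=.02
def show(n,cam,ax,rng,oth,z):
    t,v=prof(cam,K,yw,ax,rng,oth,z); print(n,' '.join('%d:%d/%d'%(a,b.mean(),b[0]-b[2]) for a,b in zip(t,v)))
show('mould near wall top',s,'y',(40,62,2),(-20,20),z+.055)
show('mould near bottom',s,'y',(40,60,2),(-30,30),z)
show('lid near edge z55',s,'y',(28,48,2),(-20,20),z+.055)
show('mould left top z67',s,'x',(54,80,2),(5,35),z+.067)
show('mould right top z55',s,'x',(-82,-54,2),(0,35),z+.055)
E
```

```text
time: 17.38
eef_pos: [0.4677, 0.1437, 0.0735]
eef_rot: [-3.142, -0.0, -0.151]
ft_force: [0.2, -0.7, -0.1]
finger_gap: 0.0345
gripper_force: 0.0
time: 17.8
eef_pos: [0.4672, 0.1435, 0.1851]
eef_rot: [3.141, 0.001, -0.151]
ft_force: [0.5, 0.9, 0.0]
finger_gap: 0.0386
gripper_force: 0.0
time: 18.22
eef_pos: [0.4668, 0.1434, 0.2026]
eef_rot: [3.141, 0.002, -0.151]
ft_force: [-0.2, 0.0, 0.7]
finger_gap: 0.0385
gripper_force: 0.0
mould near wall top 40:143/2 42:147/0 44:148/0 46:145/0 48:138/0 50:126/0 52:110/0 54:94/0 56:85/0 58:81/0 60:79/0
mould near bottom 40:72/0 42:75/3 44:80/10 46:85/23 48:92/40 50:97/57 52:102/71 54:105/81 56:107/86 58:108/87
lid near edge z55 28:136/66 30:130/58 32:125/45 34:124/28 36:129/14 38:137/6 40:143/2 42:147/0 44:148/0 46:145/0
mould left top z67 54:149/75 56:149/75 58:148/74 60:142/70 62:132/59 64:120/37 66:122/15 68:138/5 70:151/5 72:159/8 74:164/10 76:165/11 78:164/12
mould right top z55 -82:91/40 -80:81/25 -78:73/10 -76:69/2 -74:70/0 -72:77/0 -70:96/0 -68:123/1 -66:136/8 -64:134/26 -62:135/50 -60:140/65 -58:143/68 -56:144/69
```

```bash
python3 -c "
from station import hand_in
print(hand_in())"
```

```text
the job is handed in; nothing more can be done
None
```

I locked the lid onto the mould, let it hang still from the handle for over 2 s, set it down between the stand's guides, released it and handed the job in at about 18 s. Contact forces and camera edge measurements agree with this; I got no verdict back from the judge.

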